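Fit a ventilation spacer in a rail row and hold the row closed

ROBOT

A 6-joint arm with a two-finger parallel gripper is mounted at the origin on the work surface. World frame = base frame: x ahead of the robot, y to its left, z up, the work surface at z = 0. Lengths are in m, angles in rad, forces in N, time in s.
With the tool pointing down it reaches from about 0.425 to 0.95 m from the base axis. Payload 3.5 kg.
Tool frame: the origin (TCP) lies midway between the tips of the shut fingers; the grasp point (between the pads) lies 19 mm behind it (arm.hold_point_z is the distance from the TCP to the grasp point, in m); z points along the fingers, y is the line along which they close (so a half turn about z gives the same grasp; the last joint's range is limited). The gripper opens to 85 mm and grips with 20 to 120 N. Pads are 22 mm wide; open, the fingers measure 114 mm over their backs; the gripper's body (76 mm by 85 mm) begins 54 mm behind the grasp point. The pads swing forward as they close: fully open they stand 13 mm farther back than shut.
Start: joints at [-1.418, 0.286, 1.577, -0, 1.279, -0.15], TCP at [0.201, -0.644, 0.231] pointing down, gripper open.
Joint ranges: [-2.77, 2.77], [-0.9, 2.22], [0.21, 2.48], [-1.53, 4.67], [0.24, 2.81], [-2.84, 2.84]. Speed limits (rad/s): [2.79, 2.79, 3.14, 3.14, 3.14, 3.14].

INTERFACE

Orientations are given as a rotation vector (axis times angle).
In Python, from station import arm gives the robot as it stands.
- The arm moves only by the tool apply_moves, never from a script. Its arguments are lists of equal length, an entry for each row: "angular": the turn, a rotation vector about the world's x, y, z in degrees, a list of three; "dp": the shift along the world's x, y, z in cm, a list of three; "hand": the closure, from -1 (fully open) to 1 (shut). A call has exactly 8 rows; each row shifts and turns the commanded pose from where the row before left it; what a row does not reach is not made up. A row lasts 1/12 s, in which the tool goes at most 41.7 mm and 7.16 degrees, less where a joint would pass 70% of its speed; a pose out of reach is approached as far as the arm can. A call is refused whole if a number of a shift passes 4.17 or a number of a turn 7.16, either way. A call with a gripper value outside its range is refused whole. The fingers move at their own pace and stop on an object; "force" is the grip in N (left out, the last holds). Time passes only in rows, so rows that do not move let the fingers close, or fill a call up. It gives the time, the measured TCP pose, the force, the opening and the grip force at its end, in the units of the state.
- arm.get_state(): the state, without advancing time (a new reading comes with each control period).
- arm.read_camera(name): name is "scene" or "top" or "wrist"; returns the picture (400x640x3 uint8, red, green, blue); there is no depth.
- arm.camera_model(name): a dict with "K" (3x3 intrinsics, pixels), "R" (3x3) and "t" (3): a world point X has camera coordinates R X + t. Camera axes: x right, y down, z forward; pixel columns grow to the right and rows downward; lengths in m; the calibration is good to about 2 mm. A picture is of the moment at which its call begins: read the wrist's pose just before it. camera_model takes no time and is no camera call; for the wrist camera it gives the pose at the moment of the call.
- arm.close_job(): hands the job in; it is judged then, once.
The state is a dict: "t": time; "joint_positions": joint angles; "dq": joint speeds; "tau": joint torques, N m; "tcp_pos": TCP position; "tool_rot": TCP orientation; "wrist_force": force on the tool from outside, world axes, zero at the start; "moment": the same for the moment, N m; "gripper_width": opening from 0.0 (shut) to 1.0 (fully open); "finger_force": force on a finger pad.
Only numpy, scipy, OpenCV 4.12 (cv2) and the standard library are available. Lean on these libraries where they do the work, as an engineer would, in place of code of your own. Each camera call takes 0.05 s, during which the arm holds its last target. There are 200 camera calls.

TASK

Take the thin ventilation spacer off the rail offcut and slide it down onto the panel's rail, in the one gap of the device row that is wide enough for it; do not force it into or onto a tight place, and leave the spare breaker and the other things on the bench alone. Let go of the spacer, then take hold of the unlatched contactor and slide it along the rail until the spacer is squeezed flush between it and the neighbouring breakers. Finish while still holding the contactor pressed firmly against the spacer: do not let go.

Things in the scene. Friction and masses are not known exactly. Their poses are not given: they have to be found in the camera images.
- panel: Grey back plate fixed to the bench, 200 mm (its x) by 300 mm (its y), 3 mm thick, origin at the centre of its underside, z up. A 35 mm wide rail runs along its y through the middle, rail top 10.5 mm above the bench; the device row stands on it. Grey wiring ducts (25 mm wide, 41 mm high) run along both sides, centred 76 mm from the rail's centre line.
- bank_a: Fixed bank of breakers with black toggles on the panel's rail, on either side of the contactor, 60 mm wide along the rail: single-pole (18 mm), tight 6 mm gap, double-pole (36 mm). Origin mid-width on the rail's centre line, 5.5 mm above the bench, axes as the panel's; end faces 30 mm either side along y. Shoulders 52.5 mm, noses (45 mm along x) 77.5 mm above the bench.
- bank_b: Fixed bank of breakers with black toggles on the other side of the contactor, 78 mm wide along the rail: two double-pole breakers (36 mm each) with a tight 6 mm gap between them. Origin, axes and profile as bank_a; end faces 39 mm either side of the origin along y.
- contactor_mid (a point): Centre of the contactor, the 36 mm wide (y) device without toggles between the banks, rail latch pulled out, same profile as they. Point on the rail's centre line, 36 mm below the nose top. Grip it over its nose, 45 mm along x. It slides along panel y, 7 mm either way of the panel's middle, with 2 N friction; cannot lift or turn. Its gaps at first: one 14 to 16.5 mm, one 5 to 7.5 mm.
- spacer_mid (a point): Centre of the ventilation spacer: plain blank, 9 mm thick (y), 85 mm long (x), 72 mm high, 30 g, vent slits on top, profile as the breakers. Underside 36 mm below the point; shoulders 11 mm above it; nose (45 mm along x) 11 to 36 mm above it. A 43 mm wide, 5 mm deep notch in its foot straddles the rail; no catch. Fully down on the panel's rail the point is 41.5 mm above the bench.
- spare_mid (a point): Centre of the spare single-pole breaker, loose, upright on the same offcut as the spacer: same profile, 18 mm thick (y), black toggle, point half-way up. To be left alone.
- offcut: 130 mm offcut of the same 35 mm wide rail, 7.5 mm high, fixed on the bench, origin at the centre of its underside, along its y. Spacer and spare breaker stand astride it about 62 mm apart; which is at which end varies.
- board1: Loose relay board, 70 x 100 mm, 21 mm high, origin under its centre. A bystander.
- board2: Loose relay board like board1. A bystander.
- board3: Loose relay board like board1. A bystander.
- driver: Screwdriver lying on the bench. A bystander.
- meter: Multimeter, 75 x 150 x 32 mm, lying on its back, origin under its centre. A bystander.
- tub: Small clear tub, 60 mm across, 30 mm high, origin under its centre. A bystander.
- terminals: Block of grey terminals, 42 x 36 x 30 mm, origin under its centre. A bystander.
Things that resemble listed ones, but are neither listed nor needed, are in the scene too. Leave any turquoise look-alike of the part that bears spacer_mid alone.

How it is judged:
On the way:
1. the spacer stands fully down on the panel's rail in the wide gap, between contactor and bank_a, let go (z of spacer_mid in the frame of panel between 0.039 and 0.0445 m and x of spacer_mid in the frame of panel between -0.006 and 0.006 m and ((y of spacer_mid in the frame of bank_a between 0.029 and 0.048 m and y of spacer_mid in the frame of contactor_mid between -0.036 and -0.017 m) or (y of spacer_mid in the frame of bank_a between -0.048 and -0.029 m and y of spacer_mid in the frame of contactor_mid between 0.017 and 0.036 m)) and contact force between spacer and the fingers below 0.2 N), for 0.2 s.
At the end, for the whole second after the job is handed in: Spacer upright (0.04 rad), square (0.05 rad) and fully down (2 mm) on the panel's rail, its faces within 1.5 mm of contactor and bank_a, squeezed between them with over 2 N at both faces, contactor at rest with the fingers still on it; spare breaker still upright (z of spacer_mid in the frame of panel between 0.0395 and 0.0435 m and x of spacer_mid in the frame of panel between -0.006 and 0.006 m and ((y of spacer_mid in the frame of bank_a between 0.033 and 0.036 m and y of spacer_mid in the frame of contactor_mid between -0.024 and -0.021 m) or (y of spacer_mid in the frame of bank_a between -0.036 and -0.033 m and y of spacer_mid in the frame of contactor_mid between 0.021 and 0.024 m)) and angle between spacer_mid's own z axis and vertical below 0.04 rad and angle between the y axis of spacer_mid and the y axis of panel, either way round below 0.05 rad and contact force between spacer and contactor above 2 N and contact force between spacer and bank_a above 2 N and contact force between contactor and the fingers above 3 N and linear speed of contactor below 0.01 m/s and angle between spare_mid's own z axis and vertical below 0.1 rad); the arm keeps its last pose, push and grip.
It fails at once if the spacer is forced against bank_b, whose gaps are all too tight (over 5 N) (contact force between spacer and bank_b above 5 N).
It fails at once if the spacer is forced down on top of bank_a or the contactor (over 5 N) ((contact force between spacer and bank_a above 5 N and y of spacer_mid in the frame of bank_a between -0.025 and 0.025 m) or (contact force between spacer and contactor above 5 N and y of spacer_mid in the frame of contactor_mid between -0.013 and 0.013 m)).
It fails at once if the spare breaker is moved more than 15 mm (distance of spare_mid from where it was at the start of the episode above 0.015 m).
It fails at once if a bystander is moved more than 30 mm (distance of any of board1, board2, board3, driver, meter, tub, terminals from where it was at the start of the episode above 0.03 m).
It also fails if it takes over 51 s, if anything falls off the work surface, if the arm or the gripper's body presses on something with over 40 N, if the wrist force passes 120 N, or if a joint passes its speed limit or range.

## Working session

There is one attempt and no reset: what is moved stays moved. The work goes in short steps, Python scripts to look and compute and a tool call to move; the robot and the scene stay as the last step left them, time stands still between calls to the robot, and variables do not carry over. Pictures are saved under pics/ and viewed, at most 10 in all, crops included, and the job is handed in when it is done.

Besides the shell and the picture viewer there is one more tool, called after "Request:" as name(argument=value, ...), one argument or row to a line, values as JSON. apply_moves: Moves the arm, as the interface text tells. Its arguments: {"type":"object","properties":{"angular":{"type":"array"},"dp":{"type":"array"},"hand":{"type":"array"},"force":{"type":"number"}},"required":["angular","dp","hand"]}

```bash
mkdir -p pics; python3 - <<'E'
from station import arm
import cv2,numpy as np
for n in ["scene","top"]:
    im=arm.read_camera(n); cv2.imwrite(f"pics/{n}0.png",im[:,:,::-1])
    m=arm.camera_model(n); print(n,np.round(m["K"],1).tolist(),np.round(m["R"],4).tolist(),np.round(m["t"],4).tolist())
print(arm.get_state())
E
```

```text
scene [[370.0, 0.0, 317.2], [0.0, 370.0, 197.9], [0.0, 0.0, 1.0]] [[0.6215, 0.7833, 0.0116], [0.5647, -0.4377, -0.6996], [-0.5429, 0.4414, -0.7144]] [-0.3581, -0.2721, 1.3199]
top [[455.7, 0.0, 316.4], [0.0, 455.7, 199.6], [0.0, 0.0, 1.0]] [[0.0115, -0.9998, -0.0131], [-0.9812, -0.0087, -0.1927], [0.1925, 0.0151, -0.9812]] [0.0102, 0.5932, 1.1895]
{'t': 0.1, 'joint_positions': array([-1.41800393e+00,  2.87091902e-01,  1.57805724e+00, -1.85578039e-06,
        1.27861305e+00, -1.49986724e-01]), 'dq': array([ 0.00024643, -0.00236213, -0.00299381, -0.00133911, -0.00069869,
       -0.0009684 ]), 'tau': array([ 1.23040467e-03, -4.07297444e+01, -2.93698096e+01, -1.15216858e-04,
        3.42318672e-03, -8.42414352e-06]), 'tcp_pos': array([ 0.20121029, -0.64367624,  0.2300612 ]), 'tool_rot': array([-3.10351575e+00, -4.73463340e-01,  7.56608708e-06]), 'wrist_force': array([0.82415917, 0.20681816, 0.11685159]), 'moment': array([-0.00098632, -0.04930119, -0.00911616]), 'finger_force': 0.0, 'gripper_width': 1.001989356505652}
```

View pics/scene0.png

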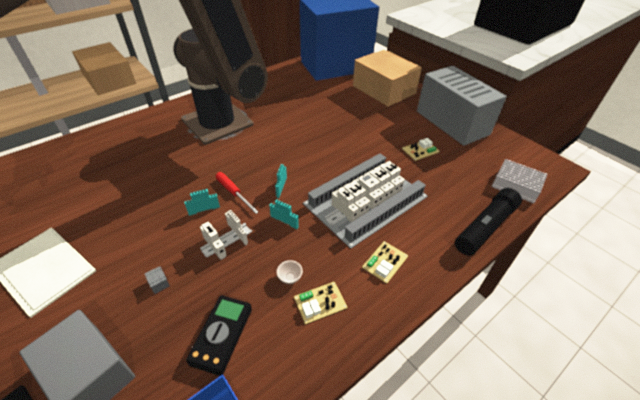

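View pics/top0.png

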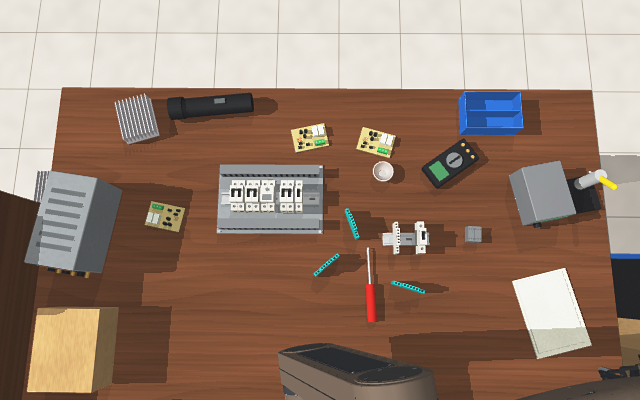

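The top view shows the panel at about (270,198) and the white parts on the offcut at (396,237) and (422,237). The three turquoise look-alikes are at (351,223), (327,265) and (408,287), and I'll leave them alone. I'll enlarge the offcut and the device row.

```bash
cat > h.py <<'E'
from station import arm
import cv2,numpy as np
def pix2plane(m,uv,z):
    d=m["R"].T@np.linalg.solve(m["K"],[uv[0],uv[1],1.]); c=-m["R"].T@m["t"]
    return c+d*(z-c[2])/d[2]
def tri(ms,uvs):
    A=[];b=[]
    for m,uv in zip(ms,uvs):
        d=m["R"].T@np.linalg.solve(m["K"],[uv[0],uv[1],1.]); d/=np.linalg.norm(d); c=-m["R"].T@m["t"]
        P=np.eye(3)-np.outer(d,d); A.append(P); b.append(P@c)
    return np.linalg.lstsq(np.vstack(A),np.hstack(b),rcond=None)[0]
def proj(m,X):
    p=m["K"]@(m["R"]@np.array(X)+m["t"]); return p[:2]/p[2]
E
python3 - <<'E'
from h import *
im=cv2.imread("pics/top0.png")
a=cv2.resize(im[150:245,210:330],None,fx=6.5,fy=6.5,interpolation=cv2.INTER_CUBIC)[:400]
a=cv2.resize(im[158:238,212:332],None,fx=6.6,fy=6.6,interpolation=cv2.INTER_CUBIC)
b=cv2.resize(im[212:262,372:442],None,fx=6.6,fy=6.6,interpolation=cv2.INTER_CUBIC)
s=cv2.imread("pics/scene0.png"); 
cv2.imwrite("pics/c1.png",a)
c=cv2.resize(s[205:265,190:260],None,fx=5.5,fy=5.5,interpolation=cv2.INTER_CUBIC)
o=np.zeros((330,790,3),np.uint8); b=b[:330,:400]; o[:b.shape[0],:b.shape[1]]=b; o[:c.shape[0],402:402+c.shape[1]]=c
cv2.imwrite("pics/c2.png",o)
m=arm.camera_model("top")
for n,uv,z in [("spacer",(396,235),.0795),("spare",(422,235),.0795),("panelc",(270,198),.003),("driver",(370,280),.01),("row",(265,190),.0775)]: print(n,pix2plane(m,uv,z).round(3))
E
```

```text
spacer [ 0.495 -0.195  0.079]
spare [ 0.496 -0.264  0.079]
panelc [0.607 0.15  0.003]
driver [ 0.379 -0.133  0.01 ]
row [0.614 0.155 0.077]
```

View pics/c1.png

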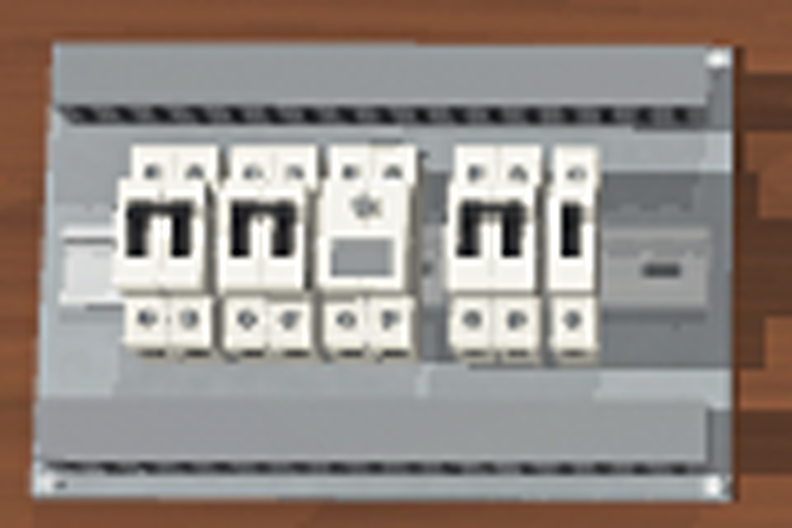

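View pics/c2.png

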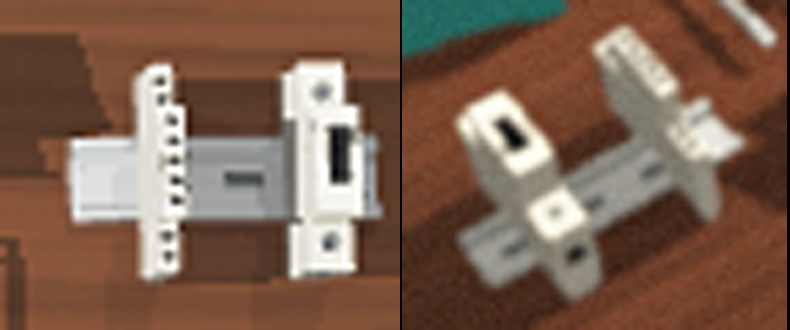

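The spacer is the thin white toggle-less piece at top px (396,238). The one at (422,237) with the black toggle is the spare. The contactor is the third device from the left, with the grey window at px (268,190). The wide gap is on its right (-y), so bank_a is on the right. Moving over the spacer.

Request:
apply_moves(
  angular=[
    [0,0,6.6],
    [0,0,6.6],
    [0,0,6.6],
    [0,0,6.6],
    [0,0,6.6],
    [0,0,6.6],
    [0,0,6.6],
    [0,0,6.6],
  ],
  dp=[
    [2.2,3.4,0],
    [2.2,3.4,0],
    [2.2,3.4,0],
    [2.2,3.4,0],
    [2.2,3.4,0],
    [2.2,3.4,0],
    [2.2,3.4,0],
    [2.2,3.4,0],
  ],
  hand=[-1,-1,-1,-1,-1,-1,-1,-1],
)

```text
t: 0.77
tcp_pos: [0.3778, -0.3702, 0.2309]
tool_rot: [-2.566, -1.812, -0.0]
wrist_force: [0.5, -0.0, -0.6]
gripper_width: 1.002
finger_force: 0.0
```

Request:
apply_moves(
  angular=[
    [0,0,6.6],
    [0,0,6.6],
    [0,0,6.6],
    [0,0,0],
    [0,0,0],
    [0,0,0],
    [0,0,0],
    [0,0,0],
  ],
  dp=[
    [2.2,3.4,0],
    [2.2,3.4,0],
    [2.2,3.4,0],
    [2.2,3.4,0],
    [2.2,3.4,0],
    [0,0,0],
    [0,0,0],
    [0,0,0],
  ],
  hand=[-1,-1,-1,-1,-1,-1,-1,-1],
)

```text
t: 1.43
tcp_pos: [0.4871, -0.2021, 0.2309]
tool_rot: [-2.221, -2.221, 0.001]
wrist_force: [0.0, 0.0, 0.5]
gripper_width: 1.001
finger_force: 0.0
```

```bash
python3 - <<'E'
from h import *
s=arm.get_state(); m=arm.camera_model("wrist"); im=arm.read_camera("wrist"); cv2.imwrite("pics/w1.png",im[:,:,::-1])
np.savez("w1.npz",**m); print(s["t"],s["tcp_pos"],s["tool_rot"],s["joint_positions"],-m["R"].T@m["t"],m["R"].round(3))
print(proj(m,[.495,-.195,.075]),proj(m,[.495,-.264,.075]))
E
```

```text
1.4333 [ 0.48707315 -0.20207537  0.23088854] [-2.22093455e+00 -2.22096359e+00  1.02337530e-03] [-5.85553314e-01 -4.06025274e-02  1.93718371e+00 -5.28116688e-04
  1.24582321e+00 -5.85397568e-01] [ 0.48737511 -0.11968719  0.37451769] [[ 1.    -0.001 -0.   ]
 [-0.001 -0.946  0.324]
 [-0.    -0.324 -0.946]]
[326.16747671 173.33018272] [325.65357088 240.55890608]
```

View pics/w1.png

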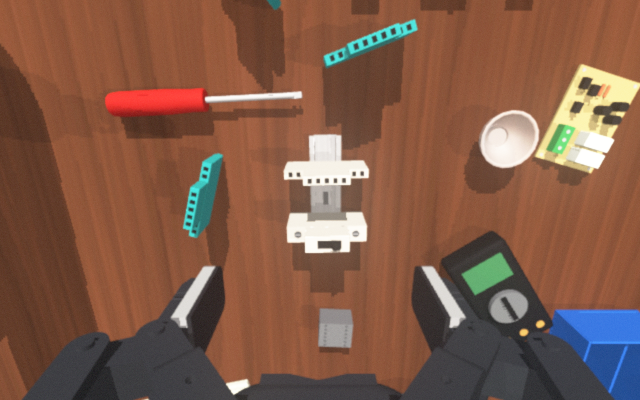

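```bash
python3 - <<'E'
from h import *
im=cv2.imread("pics/w1.png"); g=im.min(2).astype(int)
for r in range(158,190): print(r,"".join("#" if v>170 else "+" if v>110 else "." for v in g[r,280:374]))
m=dict(np.load("w1.npz"))
for uv in [(303,181),(350,181),(327,181)]: print(pix2plane(m,uv,.0745))
E
```

```text
158 .............................+###############################+................................
159 .............................+###############################+................................
160 .............................+################################+++++++++++++++++#++++..........
161 ........++++++++++#+++#++#++########################################################+.........
162 .......+#############################################################################.........
163 ......+##############################################################################+........
164 ......################################################################################........
165 .....+################################################################################+.......
166 .....##################################################################################+......
167 .....###################################################################################......
168 ....+###################################################################################+.....
169 ....###
[... 1481 characters left out ...]
...................+###############################################+.......................
185 .......................####################################+++++.+++.+........................
186 .............................+++###############+###++++++##++.................................
187 ..............................++#############+###+#++++++##++.................................
188 ..............................++###################++++++##++.................................
189 ..............................++####################+++++##++.................................
[ 0.47328998 -0.20251933  0.0745    ]
[ 0.51747006 -0.20254852  0.0745    ]
[ 0.49585041 -0.20253423  0.0745    ]
```

The wrist view shows the spacer's slitted nose at (326,181), yawed about +0.7°, and the spare below it at (327,240). I'll move closer for a second view.

Request:
apply_moves(
  angular=[
    [0,0,0.7],
    [0,0,0],
    [0,0,0],
    [0,0,0],
    [0,0,0],
    [0,0,0],
    [0,0,0],
    [0,0,0],
  ],
  dp=[
    [0.4,0,-2],
    [0.4,0,-2],
    [0,0,-2],
    [0,0,-1.5],
    [0,0,0],
    [0,0,0],
    [0,0,0],
    [0,0,0],
  ],
  hand=[-1,-1,-1,-1,-1,-1,-1,-1],
)

```text
t: 2.15
tcp_pos: [0.4959, -0.2034, 0.158]
tool_rot: [2.208, 2.231, 0.001]
wrist_force: [0.2, 0.3, -0.9]
gripper_width: 0.998
finger_force: 0.0
```

```bash
python3 - <<'E'
from h import *
s=arm.get_state(); m=arm.camera_model("wrist"); im=arm.read_camera("wrist")[:,:,::-1]; cv2.imwrite("pics/w2.png",im)
np.savez("w2.npz",**m); print(s["t"],s["tcp_pos"],s["tool_rot"])
p=proj(m,[.495,-.2025,.0745]); print(p)
g=im.min(2).astype(int); u,v=p.round().astype(int)
for r in range(v-30,v+14): print(r,"".join("#" if q>170 else "+" if q>110 else "." for q in g[r,u-75:u+76]))
print(u-75)
E
```

```text
2.15 [ 0.49592875 -0.20341416  0.15801952] [2.20797633e+00 2.23077002e+00 8.66532636e-04]
[315.9789077  205.61798213]
176 .............................+#############################################################################################+...........................
177 ............................+##############################################################################################+...........................
178 ...........................+################################################################################################+..........................
179 ...........................+################################################################################################+..........................
180 ..........................+##################################################################################################+.........................
181 ..........................+###################################################################################################.........................
182 .........................+################
[... 5185 characters left out ...]
++#+++++++####++........................................................
216 ..........................................................++###++#######+++...+++#++++++++###++........................................................
217 ..........................................................++#+#++#######++.....+##++++++++###++........................................................
218 ..........................................................++###++#######++....++##+++++++++##++........................................................
219 ..........................................................+++##+########+++...+++#++++++++###++........................................................
241
```

```bash
python3 - <<'E'
from h import *
a=dict(np.load("w1.npz"));b=dict(np.load("w2.npz")); t=arm.camera_model("top")
print(tri([a,b],[(326.3,180.8),(316.3,205.1)]),tri([a,b],[(303,181),(285.3,205.1)]), pix2plane(b,(316.3,205.1),.0745), 62/b["K"][0,0])
s=np.linalg.norm
print("height from nose width:", [ (m["K"][0,0]*.045/w) for m,w in ((a,48.7),(b,62.7))], b["R"]@[.496,-.2025,.0745]+b["t"])
E
```

```text
[ 0.49524993 -0.20311145  0.07167957] [ 0.4730851  -0.20183812  0.07628339] [ 0.49523115 -0.20209646  0.0745    ] 0.18759744076145102
height from nose width: [np.float64(0.30538544389626615), np.float64(0.23719730650316048)] [-0.00036064  0.0032951   0.24124461]
```

Request:
apply_moves(
  angular=[
    [0,0,0],
    [0,0,0],
    [0,0,0],
    [0,0,0],
    [0,0,0],
    [0,0,0],
    [0,0,0],
    [0,0,0],
  ],
  dp=[
    [-0.05,0.1,-2],
    [0,0,-2],
    [0,0,-2],
    [0,0,-2],
    [0,0,-1.5],
    [0,0,-0.6],
    [0,0,-0.5],
    [0,0,0],
  ],
  hand=[-1,-1,-1,-1,-1,-1,-1,-1],
)

```text
t: 2.87
tcp_pos: [0.4949, -0.2014, 0.0504]
tool_rot: [2.209, 2.234, -0.0]
wrist_force: [1.0, 0.6, -0.4]
gripper_width: 0.999
finger_force: 0.0
```

Request:
apply_moves(
  angular=[
    [0,0,0],
    [0,0,0],
    [0,0,0],
    [0,0,0],
    [0,0,0],
    [0,0,0],
    [0,0,0],
    [0,0,0],
  ],
  dp=[
    [0,0,0],
    [0,0,0],
    [0,0,0],
    [0,0,0],
    [0,0,0],
    [0,0,0],
    [0,0,0],
    [0,0,0],
  ],
  hand=[0.2,0.5,0.8,0.8,0.8,0.8,0.8,0.8],
  force=40,
)

```text
t: 3.53
tcp_pos: [0.4955, -0.2018, 0.0516]
tool_rot: [2.208, 2.233, 0.0]
wrist_force: [-1.0, 0.1, 5.4]
gripper_width: 0.516
finger_force: 40.8
```

Request:
apply_moves(
  angular=[
    [0,0,0],
    [0,0,0],
    [0,0,0],
    [0,0,0],
    [0,0,0],
    [0,0,0],
    [0,0,0],
    [0,0,0],
  ],
  dp=[
    [0,0,0.5],
    [0,0,1.2],
    [0,0,1.8],
    [0,0,2],
    [0,0,2],
    [0,0,2],
    [0,0,2],
    [0,0,1.5],
  ],
  hand=[0.8,0.8,0.8,0.8,0.8,0.8,0.8,0.8],
)

```text
t: 4.2
tcp_pos: [0.4952, -0.2014, 0.1829]
tool_rot: [2.207, 2.232, 0.001]
wrist_force: [0.6, 0.3, -0.5]
gripper_width: 0.514
finger_force: 40.8
```

Request:
apply_moves(
  angular=[
    [0,0,0],
    [0,0,0],
    [0,0,0],
    [0,0,0],
    [0,0,0],
    [0,0,0],
    [0,0,0],
    [0,0,0],
  ],
  dp=[
    [1.0,2,0.3],
    [1.6,3.2,0.3],
    [1.9,3.7,0],
    [1.9,3.7,0],
    [1.9,3.7,0],
    [1.8,3.6,0],
    [1.2,2.4,0],
    [0.2,0.7,0],
  ],
  hand=[0.8,0.8,0.8,0.8,0.8,0.8,0.8,0.8],
)

```text
t: 4.87
tcp_pos: [0.6109, 0.0326, 0.187]
tool_rot: [2.204, 2.238, 0.003]
wrist_force: [-0.8, -0.2, -0.6]
gripper_width: 0.519
finger_force: 40.8
```

Request:
apply_moves(
  angular=[
    [0,0,0],
    [0,0,0],
    [0,0,0],
    [0,0,0],
    [0,0,0],
    [0,0,0],
    [0,0,0],
    [0,0,0],
  ],
  dp=[
    [0,0,0],
    [0,0,0],
    [0,0,0],
    [0,0,0],
    [0,0,0],
    [0,0,0],
    [0,0,0],
    [0,0,0],
  ],
  hand=[0.8,0.8,0.8,0.8,0.8,0.8,0.8,0.8],
)

```text
t: 5.53
tcp_pos: [0.6097, 0.0283, 0.1864]
tool_rot: [2.21, 2.233, 0.0]
wrist_force: [-0.0, 0.5, 0.3]
gripper_width: 0.514
finger_force: 40.8
```

```bash
python3 - <<'E'
from h import *
s=arm.get_state(); m=arm.camera_model("wrist"); im=arm.read_camera("wrist")[:,:,::-1]; cv2.imwrite("pics/w3.png",im)
np.savez("w3.npz",**m); print(s["t"],s["tcp_pos"],s["tool_rot"],s["gripper_width"],s["finger_force"],-m["R"].T@m["t"])
E
```

```text
5.5333 [0.60973893 0.02825363 0.18637024] [2.20960987e+00 2.23316837e+00 2.80458731e-05] 0.5144415937253636 40.80131113529205 [0.609006   0.11064804 0.33001102]
```

View pics/w3.png

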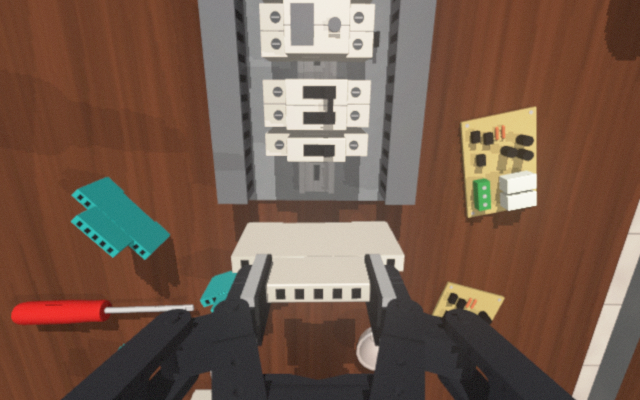

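The wrist view shows the contactor (grey window) at (318,25), with its near edge at about row 54. bank_a's double-pole starts at about row 80, so the wide gap is around (318,67). I'll shift the camera over it for a second view.

Request:
apply_moves(
  angular=[
    [0,0,0],
    [0,0,0],
    [0,0,0],
    [0,0,0],
    [0,0,0],
    [0,0,0],
    [0,0,0],
    [0,0,0],
  ],
  dp=[
    [0,1,0],
    [0,1,0],
    [0,1,0],
    [0,0.5,0],
    [0,0,0],
    [0,0,0],
    [0,0,0],
    [0,0,0],
  ],
  hand=[0.8,0.8,0.8,0.8,0.8,0.8,0.8,0.8],
)

```text
t: 6.25
tcp_pos: [0.6098, 0.0635, 0.1863]
tool_rot: [2.209, 2.234, -0.0]
wrist_force: [-0.3, -0.5, -1.1]
gripper_width: 0.518
finger_force: 40.8
```

```bash
python3 - <<'E'
from h import *
s=arm.get_state(); m=arm.camera_model("wrist"); im=arm.read_camera("wrist")[:,:,::-1]; cv2.imwrite("pics/w4.png",im)
np.savez("w4.npz",**m); print(s["t"],s["tcp_pos"],s["tool_rot"],m["K"][0,0])
a=im[40:230,240:400]; cv2.imwrite("pics/w4c.png",cv2.resize(a,None,fx=3.1,fy=3.1,interpolation=cv2.INTER_NEAREST))
b=cv2.imread("pics/w3.png")[0:190,240:400]; o=np.hstack([cv2.resize(x,None,fx=2.5,fy=3.1,interpolation=cv2.INTER_NEAREST) for x in (b,a)]); cv2.imwrite("pics/w34.png",o); print(o.shape)
E
```

```text
6.25 [0.60981874 0.0635307  0.18629943] [ 2.20890201e+00  2.23377956e+00 -2.37155332e-04] 330.49491372773696
(589, 800, 3)
```

View pics/w34.png

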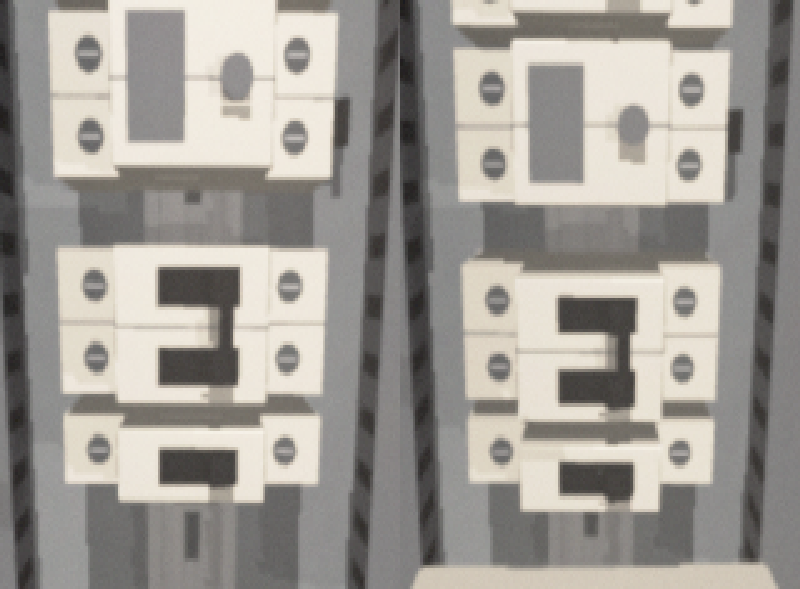

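Both crops show the contactor nose's near edge at w4 px (300,106) and bank_a's far nose edge at (300,129). I'll refine these to subpixel and triangulate.

```bash
python3 - <<'E'
from h import *
M={k:dict(np.load(f"w{k}.npz")) for k in (3,4)}; G={k:cv2.cvtColor(cv2.imread(f"pics/w{k}.png"),cv2.COLOR_BGR2GRAY).astype(float) for k in (3,4)}
def edge(p,lo,sign):
    d=np.diff(p)*sign; i=int(d.argmax()); s=d[max(i-1,0):i+2].clip(0); return lo+.5+(np.arange(max(i-1,0),max(i-1,0)+len(s))*s).sum()/s.sum()
R={3:dict(c=(46,60),b=(72,86)),4:dict(c=(100,112),b=(123,136))}
res={}
for k in (3,4):
  for n,sg in (("c",-1),("b",1)):
    lo,hi=R[k][n]
    for side,(u0,u1) in dict(L=(290,302),C=(312,316),R=(330,342)).items():
      v=edge(G[k][lo:hi,u0:u1].mean(1),lo,sg); u=(u0+u1-1)/2
      res[k,n,side]=(u,v); print(k,n,side,(u,round(v,2)),pix2plane(M[k],(u,v),.0775).round(4))
# nose x-edges rows
for k,(r0,r1),n in ((3,(20,40),"cont"),(3,(88,118),"bank"),(4,(60,95),"cont"),(4,(138,165),"bank")):
  p=G[k][r0:r1].mean(0)
  print(k,n,[round(p[i]) for i in range(258,376)] if 0 else "")
for n in "cb":
  for s in "LCR": print(n,s,"tri",tri([M[3],M[4]],[res[3,n,s],res[4,n,s]]).round(4))
# nose corners from view: w4 and w3 by eye (pixels)
for k,pts in ((3,[(284.6,53),(348.2,53),(286,79),(346.8,79)]),(4,[(285.2,106),(347.3,106),(286,129),(345.3,129)])):
  P=[pix2plane(M[k],p,.0775) for p in pts]; print(k,((P[0]+P[1])/2).round(4),(P[1]-P[0]).round(4)[0],((P[2]+P[3])/2).round(4),(P[3]-P[2]).round(4)[0])
E
```

```text
3 c L (295.5, np.float64(52.77)) [0.5933 0.1337 0.0775]
3 c C (313.5, np.float64(52.82)) [0.6059 0.1338 0.0775]
3 c R (335.5, np.float64(53.14)) [0.6213 0.1337 0.0775]
3 b L (295.5, np.float64(78.46)) [0.5931 0.1168 0.0775]
3 b C (313.5, np.float64(78.56)) [0.606  0.1169 0.0775]
3 b R (335.5, np.float64(78.75)) [0.6218 0.1169 0.0775]
4 c L (295.5, np.float64(105.42)) [0.5929 0.1335 0.0775]
4 c C (313.5, np.float64(105.37)) [0.6062 0.1337 0.0775]
4 c R (335.5, np.float64(105.53)) [0.6223 0.1337 0.0775]
4 b L (295.5, np.float64(127.3)) [0.5928 0.1177 0.0775]
4 b C (313.5, np.float64(126.92)) [0.6063 0.1182 0.0775]
4 b R (335.5, np.float64(127.38)) [0.6228 0.118  0.0775]
3 cont 
3 bank 
4 cont 
4 bank 
c L tri [0.5932 0.1336 0.0788]
c C tri [0.6061 0.1337 0.0782]
c R tri [0.6218 0.1337 0.0777]
b L tri [0.5925 0.117  0.0709]
b C tri [0.606  0.1171 0.0682]
b R tri [0.6227 0.1171 0.0698]
3 [0.608  0.1337 0.0775] 0.0445 [0.6081 0.1166 0.0775] 0.0436
4 [0.6082 0.1333 0.0775] 0.0456 [0.6079 0.1166 0.0775] 0.0445
```

Request:
apply_moves(
  angular=[
    [0,0,-0.4],
    [0,0,0],
    [0,0,0],
    [0,0,0],
    [0,0,0],
    [0,0,0],
    [0,0,0],
    [0,0,0],
  ],
  dp=[
    [-0.18,1.2,0],
    [0,1.5,0],
    [0,1.5,0],
    [0,1.5,0],
    [0,0.52,-1],
    [0,0,-1.7],
    [0,0,-1.5],
    [0,0,0],
  ],
  hand=[0.8,0.8,0.8,0.8,0.8,0.8,0.8,0.8],
)

```text
t: 6.97
tcp_pos: [0.6053, 0.1266, 0.1396]
tool_rot: [-2.212, -2.224, 0.009]
wrist_force: [-0.5, -0.2, -1.7]
gripper_width: 0.517
finger_force: 40.8
```

```bash
python3 - <<'E'
from h import *
s=arm.get_state(); m=arm.camera_model("wrist"); im=arm.read_camera("wrist")[:,:,::-1]; cv2.imwrite("pics/w5.png",im)
np.savez("w5.npz",**m); print(s["t"],s["tcp_pos"],s["tool_rot"])
sc=arm.read_camera("scene")[:,:,::-1]; tp=arm.read_camera("top")[:,:,::-1]; cv2.imwrite("pics/s5.png",sc)
a=cv2.resize(im[100:330,200:440],(400,383)); b=cv2.resize(sc[150:235,310:430],(400,283),interpolation=cv2.INTER_CUBIC)
o=np.zeros((383,800,3),np.uint8);o[:,:400]=a;o[:283,400:]=b;cv2.imwrite("pics/c5.png",o)
E
```

```text
6.9667 [0.60527371 0.12656785 0.13957456] [-2.21171687 -2.22392071  0.00917032]
```

View pics/c5.png

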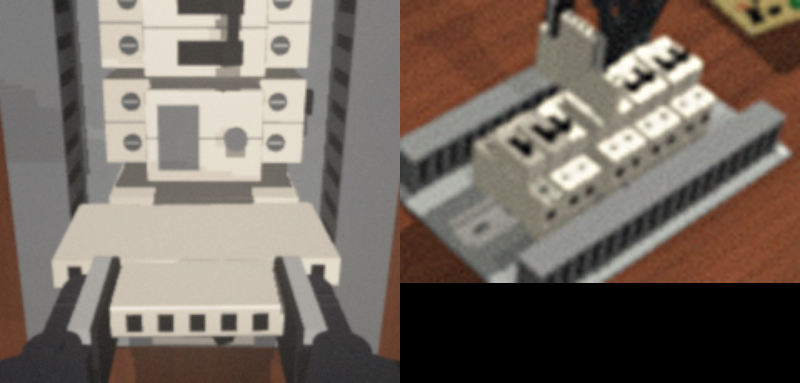

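The spacer hangs above the gap, with its slits at w5 px (319,294), contactor nose beyond it. I'll let the arm settle, then check the in-hand offset.

Request:
apply_moves(
  angular=[
    [0,0,0],
    [0,0,0],
    [0,0,0],
    [0,0,0],
    [0,0,0],
    [0,0,0],
    [0,0,0],
    [0,0,0],
  ],
  dp=[
    [0,0,0],
    [0,0,0],
    [0,0,0],
    [0,0,0],
    [0,0,0],
    [0,0,0],
    [0,0,0],
    [0,0,0],
  ],
  hand=[0.8,0.8,0.8,0.8,0.8,0.8,0.8,0.8],
)

```text
t: 7.78
tcp_pos: [0.608, 0.1259, 0.1443]
tool_rot: [2.217, 2.226, 0.0]
wrist_force: [0.7, 0.7, 0.1]
gripper_width: 0.512
finger_force: 40.8
```

```bash
python3 - <<'E'
from h import *
s=arm.get_state(); m=arm.camera_model("wrist"); im=arm.read_camera("wrist")[:,:,::-1]; cv2.imwrite("pics/w6.png",im)
np.savez("w6.npz",**m); print(s["t"],s["tcp_pos"],s["tool_rot"])
g=im.min(2).astype(int)
for r in range(250,308): print(r,"".join("#" if q>170 else "+" if q>110 else "." for q in g[r,262:376]))
z=s["tcp_pos"][2]+.0229
for uv in [(318.8,293.5)]: print(pix2plane(m,uv,z))
E
```

```text
7.7833 [0.60799687 0.12590415 0.14433968] [2.21668245e+00 2.22617849e+00 4.37075012e-05]
250 ##################################################################################################################
251 ##################################################################################################################
252 ##################################################################################################################
253 ##+#+++++##############################################################################################+++++####+#
254 ++++++...++###########################################################################################++...+++++++
255 +++++.....+###############################################+###########################################+.....++++++
256 +++++.....+####################################++#####+#####+#####+######++###+#######################+.....++++++
257 ++++......+###########################################################################################+.....++++++
258 ++++......+############################################
[... 5225 characters left out ...]
++++.+.+.++..+++..+........+..+..+++...+...............++++...........
303 .........++++++......................................................................................++...........
304 ..........++++........................................................................................+...........
305 ..................................................................................................................
306 ..................................................................................................................
307 ..................................................................................................................
[0.60857866 0.12520789 0.16723968]
```

The spacer's mid is at (0.608, 0.1252), centred on the gap. Descending.

Request:
apply_moves(
  angular=[
    [0,0,0],
    [0,0,0],
    [0,0,0],
    [0,0,0],
    [0,0,0],
    [0,0,0],
    [0,0,0],
    [0,0,0],
  ],
  dp=[
    [0,0,-1.2],
    [0,0,-1.2],
    [0,0,-1.2],
    [0,0,-1.2],
    [0,0,-1.2],
    [0,0,-1.2],
    [0,0,-0.5],
    [0,0,0],
  ],
  hand=[0.8,0.8,0.8,0.8,0.8,0.8,0.8,0.8],
)

```text
t: 8.5
tcp_pos: [0.6076, 0.1259, 0.0659]
tool_rot: [-2.216, -2.225, 0.002]
wrist_force: [1.3, -0.9, -3.1]
gripper_width: 0.512
finger_force: 42.9
```

Request:
apply_moves(
  angular=[
    [0,0,0],
    [0,0,0],
    [0,0,0],
    [0,0,0],
    [0,0,0],
    [0,0,0],
    [0,0,0],
    [0,0,0],
  ],
  dp=[
    [0,0,0],
    [0,0,-0.2],
    [0,0,-0.2],
    [0,0,-0.2],
    [0,0,-0.2],
    [0,0,-0.2],
    [0,0,-0.2],
    [0,0,0],
  ],
  hand=[0.8,0.8,0.8,0.8,0.8,0.8,0.8,0.8],
)

```text
t: 9.17
tcp_pos: [0.6077, 0.1263, 0.0593]
tool_rot: [-2.215, -2.225, 0.004]
wrist_force: [-10.1, -0.1, 17.7]
gripper_width: 0.516
finger_force: 48.0
```

Upward force at TCP z 0.0593 suggests a foot is resting on the rail top, about 5 mm too high. I'll back off a little and check the rail's centre line in x.

Request:
apply_moves(
  angular=[
    [0,0,0],
    [0,0,0],
    [0,0,0],
    [0,0,0],
    [0,0,0],
    [0,0,0],
    [0,0,0],
    [0,0,0],
  ],
  dp=[
    [0,0,0.4],
    [0,0,0.4],
    [0,0,0],
    [0,0,0],
    [0,0,0],
    [0,0,0],
    [0,0,0],
    [0,0,0],
  ],
  hand=[0.8,0.8,0.8,0.8,0.8,0.8,0.8,0.8],
)

```text
t: 9.83
tcp_pos: [0.6076, 0.126, 0.0612]
tool_rot: [-2.216, -2.226, -0.0]
wrist_force: [4.4, 2.2, -12.5]
gripper_width: 0.515
finger_force: 44.0
```

```bash
python3 - <<'E'
from h import *
s=arm.get_state(); print(s["tcp_pos"],s["tool_rot"],s["wrist_force"],s["moment"])
m=dict(np.load("w3.npz")); g=cv2.imread("pics/w3.png").min(2).astype(int)
for r in (168,176,184,192): print(r,g[r,268:366].tolist())
for u in (270,300,317,330,365): print(u,pix2plane(m,(u,180),.0105).round(4), pix2plane(m,(u,180),.003).round(4))
g=cv2.imread("pics/w4.png").min(2).astype(int); m=dict(np.load("w4.npz"))
print(g[112,268:366].tolist(),pix2plane(m,(268,112),.0105),pix2plane(m,(366,112),.0105))
print("ducts w3 row 120",g[120,200:440].tolist())
E
```

```text
[0.60761022 0.12602915 0.0611984 ] [-2.21645999e+00 -2.22571033e+00 -7.88618701e-05] [  4.41493862   2.1868837  -12.48790794] [ 0.28826221 -0.9042437   0.02903278]
168 [154, 155, 154, 152, 155, 152, 129, 111, 107, 109, 110, 107, 107, 106, 107, 109, 107, 108, 108, 109, 112, 109, 110, 111, 108, 100, 100, 102, 98, 98, 109, 125, 135, 132, 136, 133, 131, 128, 136, 135, 137, 137, 138, 135, 131, 119, 96, 86, 84, 83, 85, 102, 125, 125, 121, 120, 120, 123, 121, 119, 127, 131, 136, 135, 133, 132, 122, 113, 112, 111, 109, 112, 112, 110, 107, 103, 103, 99, 100, 101, 100, 99, 98, 99, 98, 101, 97, 99, 100, 100, 101, 127, 141, 143, 144, 142, 142, 144]
176 [152, 151, 151, 151, 154, 152, 150, 122, 112, 109, 105, 107, 107, 105, 108, 108, 106, 107, 108, 107, 108, 107, 108, 105, 103, 102, 99, 97, 100, 97, 107, 125, 135, 134, 135, 135, 128, 128, 131, 133, 135, 137, 134, 137, 133, 113, 96, 81, 80, 82, 86, 111, 131, 134, 130, 125, 124, 121, 118, 118, 127, 131, 137, 133, 135, 132, 118, 111, 112, 112, 112, 112, 111, 110, 109, 111, 103, 98, 98, 95, 101, 97, 100, 96, 97, 97, 98, 99, 101, 100, 99, 129, 140, 144
[... 2258 characters left out ...]
, 96, 100, 101, 107, 114, 117, 117, 116, 115, 113, 119, 115, 119, 119, 119, 117, 118, 118, 119, 116, 115, 116, 118, 114, 114, 118, 118, 118, 118, 120, 120, 121, 117, 119, 117, 118, 116, 118, 118, 115, 109, 103, 101, 103, 105, 103, 101, 102, 105, 103, 102, 102, 101, 101, 103, 100, 100, 103, 99, 102, 101, 100, 102, 102, 103, 100, 101, 117, 133, 142, 142, 137, 139, 138, 138, 138, 141, 140, 141, 142, 142, 143, 143, 141, 142, 139, 142, 139, 108, 75, 56, 51, 56, 53, 55, 72, 106, 123, 129, 132, 130, 130, 130, 132, 129, 129, 132, 129, 130, 127, 131, 130, 128, 130, 127, 131, 128, 130, 130, 126, 130, 126, 129, 129, 127, 127, 127, 123, 94, 66, 50, 55, 50, 49, 55, 50, 52, 47, 51, 45, 51, 53, 52, 45, 51]
```

The force reverses sign on lifting, so this is friction: the 22 mm pads also rub the neighbouring noses. Rail centre is x 0.6086, so alignment is fine. I'll lower again with the minimum grip.

Request:
apply_moves(
  angular=[
    [0,0,0],
    [0,0,0],
    [0,0,0],
    [0,0,0],
    [0,0,0],
    [0,0,0],
    [0,0,0],
    [0,0,0],
  ],
  dp=[
    [0,0,0],
    [0,0,0],
    [0,0,-0.2],
    [0,0,-0.2],
    [0,0,-0.2],
    [0,0,-0.2],
    [0,0,-0.2],
    [0,0,0],
  ],
  hand=[0.5,0.5,0.5,0.5,0.5,0.5,0.5,0.5],
  force=20,
)

```text
t: 10.5
tcp_pos: [0.6077, 0.1261, 0.0584]
tool_rot: [-2.214, -2.225, 0.005]
wrist_force: [-10.4, -0.1, 17.4]
gripper_width: 0.512
finger_force: 48.8
```

The notch is already engaged on the rail (underside about 9 mm, rail top 10.5 mm). I'll relieve the push and open so the spacer drops the last few mm.

Request:
apply_moves(
  angular=[
    [0,0,0],
    [0,0,0],
    [0,0,0],
    [0,0,0],
    [0,0,0],
    [0,0,0],
    [0,0,0],
    [0,0,0],
  ],
  dp=[
    [0,0,0.3],
    [0,0,0],
    [0,0,0],
    [0,0,0],
    [0,0,0],
    [0,0,0],
    [0,0,0],
    [0,0,0],
  ],
  hand=[0.5,0.5,-0.3,-0.3,-0.5,-1,-1,-1],
)

```text
t: 11.17
tcp_pos: [0.6081, 0.1258, 0.0561]
tool_rot: [2.217, 2.226, -0.0]
wrist_force: [-0.4, -0.6, -0.1]
gripper_width: 1.002
finger_force: 0.0
```

```bash
python3 - <<'E'
from h import *
s=arm.get_state(); m=arm.camera_model("wrist"); im=arm.read_camera("wrist")[:,:,::-1]; cv2.imwrite("pics/w7.png",im)
np.savez("w7.npz",**m); print(s["t"],s["tcp_pos"],s["tool_rot"],s["wrist_force"],s["gripper_width"])
z=.0775
print([proj(m,[.608,.1252,q]).round(1).tolist() for q in (.0775,.0825)])
g=im.min(2).astype(int)
u,v=proj(m,[.608,.1252,z]).round().astype(int)
for r in range(v-16,min(v+22,400)): print(r,"".join("#" if q>170 else "+" if q>110 else "." for q in g[r,u-60:u+60]))
E
```

```text
11.1667 [0.60807774 0.12584102 0.05611866] [ 2.21675802e+00  2.22609622e+00 -7.06765174e-05] [-0.44136944 -0.57554958 -0.10842823] 1.0019786875593517
[[317.2, 291.3], [317.2, 298.3]]
275 ++++++++++++++++++++++++++++++++++++++++++++++++++++++++++++++++++++++++++++++++++++++++++++++++++++++++++++++++++++++++
276 ++++++++.....................................................................................................+++++++++++
277 ++++++++.....................................................................................................+++++++++++
278 ++++++++++++++++++++++++++++++++++++++++++++++++++++++++++++++++++++++++++++++++++++++++++++++++++++++++++++++++########
279 ##+##++++++++++++++++++++++++++++++++++++++++++++++++++++++++++++++++++++++++++++++++++++++++++++++++++++++++++#########
280 ###+#+#++++++++++++++++#++++++++#+##+###+###################################+###########################################
281 ##+##+##################################################################################################################
282 ++#+#+################################
[... 3132 characters left out ...]
+++++++++++++++++++++++++++++++++++++++++++++++++++++++++++++++++++++++++++
308 +++++++++++###############################+###################################################################++++++++++
309 +++++++++##########################################################################################################+####
310 ++#++++++###############################################################################################################
311 #+++++++++##############################################################################################################
312 ++++#+#+++##############################################################################################################
```

Request:
apply_moves(
  angular=[
    [0,0,0],
    [0,0,0],
    [0,0,0],
    [0,0,0],
    [0,0,0],
    [0,0,0],
    [0,0,0],
    [0,0,0],
  ],
  dp=[
    [0,0,1],
    [0,-0.5,2],
    [0,-0.5,2],
    [0,-0.5,1],
    [0,0,0],
    [0,0,0],
    [0,0,0],
    [0,0,0],
  ],
  hand=[-1,-1,-1,-1,-1,-1,-1,-1],
)

```text
t: 11.88
tcp_pos: [0.6069, 0.1111, 0.1147]
tool_rot: [-2.215, -2.225, 0.003]
wrist_force: [0.1, 1.1, 0.1]
gripper_width: 1.0
finger_force: 0.0
```

```bash
python3 - <<'E'
from h import *
s=arm.get_state(); m=arm.camera_model("wrist"); im=arm.read_camera("wrist")[:,:,::-1]; cv2.imwrite("pics/w8.png",im)
np.savez("w8.npz",**m); print(s["t"],s["tcp_pos"],s["tool_rot"])
sc=arm.read_camera("scene")[:,:,::-1]
for q in (.0775,.0825): print(proj(m,[.608,.1252,q]))
a=cv2.resize(im[130:290,220:420],(500,400),interpolation=cv2.INTER_CUBIC); b=cv2.resize(sc[150:235,320:420],(300,255),interpolation=cv2.INTER_CUBIC)
o=np.zeros((400,800,3),np.uint8);o[:,:500]=a;o[:255,500:]=b;cv2.imwrite("pics/c8.png",o)
E
```

```text
11.8833 [0.60692994 0.11108376 0.11470434] [-2.21504762 -2.22491789  0.00306996]
[319.57256254 211.27393176]
[319.59724058 214.37144009]
```

View pics/c8.png

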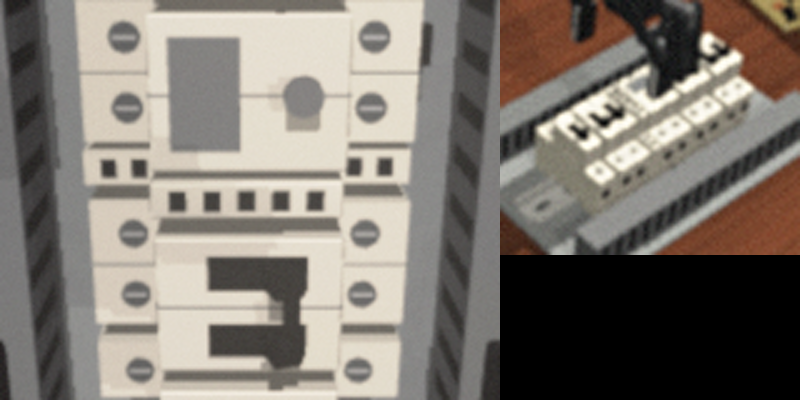

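The last view shows the spacer level with its neighbours in the wide gap, slits at w8 px (318,210). Its nose is the same height as the contactor and bank_a.

```bash
python3 - <<'E'
from h import *
a=dict(np.load("w7.npz"));b=dict(np.load("w8.npz"))
print("spacer",tri([a,b],[(317.5,290.6),(318.6,210.4)]), pix2plane(b,(318.6,210.4),.0775),pix2plane(a,(317.5,290.6),.0775))
print("contactor nose edges",pix2plane(b,(319,198.6),.0775),pix2plane(b,(319,135),.0775),"bank edge",pix2plane(b,(319,225),.0775))
E
```

```text
spacer [0.60777294 0.1259924  0.0781669 ] [0.60742906 0.12574274 0.0775    ] [0.60811916 0.12554112 0.0775    ]
contactor nose edges [0.60762766 0.13300992 0.0775    ] [0.60745277 0.16930756 0.0775    ] bank edge [0.60770721 0.11650113 0.0775    ]
```

Request:
apply_moves(
  angular=[
    [0,0,0],
    [0,0,0],
    [0,0,0],
    [0,0,0],
    [0,0,0],
    [0,0,0],
    [0,0,0],
    [0,0,0],
  ],
  dp=[
    [0,2,0],
    [0,2,0],
    [0,0,-1],
    [0,0,-1.8],
    [0,0,-1.8],
    [0,0,-1],
    [0,0,-0.2],
    [0,0,0],
  ],
  hand=[-1,-1,-1,-1,-1,-1,-1,-1],
)

```text
t: 12.65
tcp_pos: [0.607, 0.1506, 0.0567]
tool_rot: [-2.215, -2.225, 0.004]
wrist_force: [0.3, 0.7, 0.4]
gripper_width: 1.004
finger_force: 0.0
```

Request:
apply_moves(
  angular=[
    [0,0,0],
    [0,0,0],
    [0,0,0],
    [0,0,0],
    [0,0,0],
    [0,0,0],
    [0,0,0],
    [0,0,0],
  ],
  dp=[
    [0,0,0],
    [0,0,0],
    [0,0,0],
    [0,0,0],
    [0,0,0],
    [0,0,0],
    [0,0,0],
    [0,0,0],
  ],
  hand=[-1,0.2,0.5,0.8,0.8,0.8,0.8,0.8],
  force=60,
)

```text
t: 13.32
tcp_pos: [0.6075, 0.1509, 0.0596]
tool_rot: [-2.216, -2.226, 0.002]
wrist_force: [-3.6, -1.2, 5.5]
gripper_width: 0.51
finger_force: 65.3
```

Contactor gripped. Now sliding it along -y.

Request:
apply_moves(
  angular=[
    [0,0,0],
    [0,0,0],
    [0,0,0],
    [0,0,0],
    [0,0,0],
    [0,0,0],
    [0,0,0],
    [0,0,0],
  ],
  dp=[
    [0,-0.1,0],
    [0,-0.1,0],
    [0,-0.1,0],
    [0,-0.1,0],
    [0,-0.1,0],
    [0,-0.1,0],
    [0,0,0],
    [0,0,0],
  ],
  hand=[0.8,0.8,0.8,0.8,0.8,0.8,0.8,0.8],
)

```text
t: 13.98
tcp_pos: [0.6076, 0.1457, 0.0596]
tool_rot: [-2.215, -2.225, 0.0]
wrist_force: [-4.6, 1.2, 5.0]
gripper_width: 0.509
finger_force: 65.3
```

Request:
apply_moves(
  angular=[
    [0,0,0],
    [0,0,0],
    [0,0,0],
    [0,0,0],
    [0,0,0],
    [0,0,0],
    [0,0,0],
    [0,0,0],
  ],
  dp=[
    [0,-0.08,0],
    [0,-0.08,0],
    [0,-0.08,0],
    [0,-0.06,0],
    [0,0,0],
    [0,0,0],
    [0,0,0],
    [0,0,0],
  ],
  hand=[0.8,0.8,0.8,0.8,0.8,0.8,0.8,0.8],
)

```text
t: 14.65
tcp_pos: [0.6076, 0.1433, 0.0596]
tool_rot: [-2.215, -2.224, -0.001]
wrist_force: [-2.7, 3.7, 5.5]
gripper_width: 0.51
finger_force: 65.3
```

Request:
apply_moves(
  angular=[
    [0,0,0],
    [0,0,0],
    [0,0,0],
    [0,0,0],
    [0,0,0],
    [0,0,0],
    [0,0,0],
    [0,0,0],
  ],
  dp=[
    [0,-0.1,0],
    [0,-0.1,0],
    [0,-0.1,0],
    [0,0,0],
    [0,0,0],
    [0,0,0],
    [0,0,0],
    [0,0,0],
  ],
  hand=[0.8,0.8,0.8,0.8,0.8,0.8,0.8,0.8],
)

```text
t: 15.32
tcp_pos: [0.6076, 0.1433, 0.0597]
tool_rot: [-2.214, -2.222, -0.008]
wrist_force: [-3.5, 12.5, 4.3]
gripper_width: 0.513
finger_force: 65.1
```

Blocked with about 12 N at the expected spot: contactor centre 0.1433 against 0.1438 predicted. One last numeric check that the spacer is upright and down.

```bash
python3 - <<'E'
from h import *
s=arm.get_state(); m=arm.camera_model("wrist"); im=arm.read_camera("wrist")[:,:,::-1]; cv2.imwrite("pics/w9.png",im)
p=proj(m,[.608,.1213,.0775]); print(p, proj(m,[.608,.1213,.0825]),s["wrist_force"])
g=im.min(2).astype(int); u,v=p.round().astype(int)
for r in range(v-14,min(v+16,400)): print(r,"".join("#" if q>150 else "+" if q>95 else "." for q in g[r,u-60:u+60]))
t=arm.read_camera("top")[:,:,::-1]; t0=cv2.imread("pics/top0.png"); d=cv2.absdiff(t,t0)[215:265,405:440].max(2); print("spare diff",(d>60).sum())
E
```

```text
[318.22956489 326.49062373] [318.24751943 334.05456403] [-3.48841403 12.51037774  4.25306877]
312 ...........++###############################################################################################+...........
313 ...........++################################################################################################...........
314 ...........++################################################################################################+..........
315 ...........++################################################################################################+..........
316 ...........++################################################################################################+..........
317 ...........++################################################################################################+..........
318 ...........++###############################################################################################++..........
319 ...........+++##############################################################################################++..........
320 ..
[... 2058 characters left out ...]
################################################++++++......
337 .......++++++++#############################################################################################+++++++.....
338 .......++++++++#############################################################################################++++++......
339 ........+++++++#############################################################################################+++++.......
340 ..........+++++#############################################################################################+++.........
341 ...........++++#############################################################################################++..........
spare diff 265
```

```bash
python3 -c "
from station import arm
print(arm.close_job())"
```

```text
the job is handed in; nothing more can be done
None
```

I placed the spacer on the panel's rail in the wide gap, between the contactor and bank_a, and let go. The job is handed in with the contactor still gripped and pressed against the spacer (about 12 N sideways at the wrist); the call returned no verdict.

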